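# Stroke the hob's slide bar up to full heat

## Task

Turn the induction hob up to full heat: run your closed fingertips along its curved, springy slide bar from the end with the green lamp to the end with the red lamp, pressing the bar lightly down at each of the six white marks in that order. Never press the bar right down to its stop, and finish while still holding the last mark, the one next to the red lamp, lightly pressed. Leave the pan, the mug and the jar where they stand.

Things in the scene. Friction and masses are not known exactly. Their poses are not given: they have to be found in the camera images.
- hob: fixed induction hob, a flat black-topped box 320 (x) x 340 (y) x 50 mm high; origin under its centre, z up, its -x side faces the robot (turned up to 0.3 rad). The slide bar lies near that side: an arc of radius 150 mm about the hob point x = 30, y = 0 mm, bulging to -x, reaching 0.70 rad either side of -x, 24 mm wide, dark grey with six white marks, its flat top 62 mm above the worktop when untouched
- bar (a joint): how far the slide bar is pressed straight down, m: 0 untouched, 0.010 at its stop. The whole bar sinks evenly wherever pressed and springs back: it starts to move at about 1 N, takes about 5 N at 6 mm and 8 N at the stop. A mark counts as pressed when fingertips touch it and the bar is more than 1 mm down; over 9 mm counts as pressed to the stop
- mark0_top (a point): centre of the top face of white mark 0 of the bar (the rules call it bar_c0): a white piece 24 mm across the bar x 12 mm along it, level with the dark pieces between, 34 mm along the arc from the next mark; mark 0 is at the hob's -y end; axes as the hob's
- mark1_top (a point): centre of the top face of white mark 1 of the bar (the rules call it bar_c1): a white piece 24 mm across the bar x 12 mm along it, level with the dark pieces between, 34 mm along the arc from the next mark; between mark 0 and mark 2; axes as the hob's
- mark2_top (a point): centre of the top face of white mark 2 of the bar (the rules call it bar_c2): a white piece 24 mm across the bar x 12 mm along it, level with the dark pieces between, 34 mm along the arc from the next mark; between mark 1 and mark 3; axes as the hob's
- mark3_top (a point): centre of the top face of white mark 3 of the bar (the rules call it bar_c3): a white piece 24 mm across the bar x 12 mm along it, level with the dark pieces between, 34 mm along the arc from the next mark; between mark 2 and mark 4; axes as the hob's
- mark4_top (a point): centre of the top face of white mark 4 of the bar (the rules call it bar_c4): a white piece 24 mm across the bar x 12 mm along it, level with the dark pieces between, 34 mm along the arc from the next mark; between mark 3 and mark 5; axes as the hob's
- mark5_top (a point): centre of the top face of white mark 5 of the bar (the rules call it bar_c5): a white piece 24 mm across the bar x 12 mm along it, level with the dark pieces between, 34 mm along the arc from the next mark; mark 5 is at the hob's +y end; axes as the hob's
- green_lamp: small green dome, 22 mm in diameter, 5 mm high, fixed on the hob's black top 43 mm past one end mark of the bar; it shows which end is the lowest heat, where the stroke starts (either the mark 0 end or the mark 5 end); origin under its centre
- red_lamp: small red dome of the same size past the other end mark; it shows the full-heat end, where the stroke finishes; origin under its centre
- pan_mid (a point): loose small steel pan standing on the hob, 150 mm in diameter, 45 mm high, with a black handle that reaches 190 mm out along the pan's x, away from the bar; this point is on its axis, 22 mm above its underside. Leave alone
- mug_mid (a point): loose blue mug beside the hob on its +y side, 76 mm in diameter, 90 mm high; this point is at its centre, half-way up. Leave alone
- jar_mid (a point): loose amber glass jar with a steel cap beside the hob on its -y side, 56 mm in diameter, 100 mm high; this point is at its centre, half-way up. Leave alone

How it is judged:
On the way, in this order (a step that is already met when the one before it is completed fails the run):
1. the fingertips touch the first mark, next to the green lamp, with the bar more than 1 mm down (value of joint bar above 0.001 m and ((y of green_lamp in the frame of hob below 0 m and contact force between the fingers and bar_c0 above 0.2 N) or (y of green_lamp in the frame of hob above 0 m and contact force between the fingers and bar_c5 above 0.2 N))), for 0.04 s.
2. the fingertips touch the second mark, with the bar more than 1 mm down (value of joint bar above 0.001 m and ((y of green_lamp in the frame of hob below 0 m and contact force between the fingers and bar_c1 above 0.2 N) or (y of green_lamp in the frame of hob above 0 m and contact force between the fingers and bar_c4 above 0.2 N))), for 0.04 s.
3. the fingertips touch the third mark, with the bar more than 1 mm down (value of joint bar above 0.001 m and ((y of green_lamp in the frame of hob below 0 m and contact force between the fingers and bar_c2 above 0.2 N) or (y of green_lamp in the frame of hob above 0 m and contact force between the fingers and bar_c3 above 0.2 N))), for 0.04 s.
4. the fingertips touch the fourth mark, with the bar more than 1 mm down (value of joint bar above 0.001 m and ((y of green_lamp in the frame of hob below 0 m and contact force between the fingers and bar_c3 above 0.2 N) or (y of green_lamp in the frame of hob above 0 m and contact force between the fingers and bar_c2 above 0.2 N))), for 0.04 s.
5. the fingertips touch the fifth mark, with the bar more than 1 mm down (value of joint bar above 0.001 m and ((y of green_lamp in the frame of hob below 0 m and contact force between the fingers and bar_c4 above 0.2 N) or (y of green_lamp in the frame of hob above 0 m and contact force between the fingers and bar_c1 above 0.2 N))), for 0.04 s.
6. the fingertips touch the last mark, next to the red lamp, with the bar more than 1 mm down (value of joint bar above 0.001 m and ((y of green_lamp in the frame of hob below 0 m and contact force between the fingers and bar_c5 above 0.2 N) or (y of green_lamp in the frame of hob above 0 m and contact force between the fingers and bar_c0 above 0.2 N))), for 0.04 s.
At the end, for the whole second after the job is handed in: The fingertips still rest on the last mark, next to the red lamp (more than 0.2 N on it), with the bar between 1 and 9 mm down; the pan, mug and jar within 12 mm of where they began (all of step 6 and value of joint bar below 0.009 m and distance of each of pan_mid, mug_mid, jar_mid from where it was at the start of the episode below 0.012 m); the arm keeps its last pose, push and grip.
It fails at once if the bar is pressed to its stop (over 9 mm of its 10 mm) (value of joint bar above 0.009 m).
It fails at once if the pan is lifted, carried or pushed more than 12 mm (distance of pan_mid from where it was at the start of the episode above 0.012 m).
It fails at once if the mug is lifted, carried or pushed more than 12 mm (distance of mug_mid from where it was at the start of the episode above 0.012 m).
It fails at once if the jar is lifted, carried or pushed more than 12 mm (distance of jar_mid from where it was at the start of the episode above 0.012 m).
It also fails if it takes over 42 s, if anything falls off the work surface, if the arm or the gripper's body presses on something with over 40 N, if the wrist force passes 120 N, or if a joint passes its speed limit or range.

## Robot

A 7-joint arm with a two-finger parallel gripper is mounted at the origin on the work surface. World frame = base frame: x ahead of the robot, y to its left, z up, the work surface at z = 0. Lengths are in m, angles in rad, forces in N, time in s.
With the tool pointing down it reaches from about 0.425 to 0.8 m from the base axis. Payload 8.3 kg.
Tool frame: the origin (TCP) lies midway between the tips of the shut fingers; the grasp point (between the pads) lies r.tcp_to_grasp behind it (r.tcp_to_grasp is the distance from the TCP to the grasp point, in m); z points along the fingers, y is the direction in which the jaws open and shut (so a half turn about z gives the same grasp; the last joint's range is limited). The gripper opens to 85 mm and grips with 20 to 120 N. Pads are 22 mm wide; open, the fingers measure 114 mm over their backs; the gripper's body (76 mm by 85 mm) begins 54 mm behind the grasp point. The pads swing forward as they close: fully open they stand 13 mm farther back than shut.
Start: joints at [1.105, 0.383, 0.016, 1.37, -0.006, 1.388, -0.046], TCP at [0.245, -0.575, 0.231] pointing down, gripper open.
Joint ranges: [-2.95, 2.95], [-0.25, 2.06], [-1.52, 1.56], [0.18, 2.33], [-1.44, 4.58], [0.02, 2.06], [-3.01, 3.01]. Speed limits (rad/s): [2.39, 2.39, 3.01, 3.01, 3.14, 3.14, 3.14].

## Interface

Orientations are given as a rotation vector (axis times angle).
In Python, from workcell import r gives the robot as it stands. The module is installed in compiled form; this text tells all that it offers.
- The arm moves only by the tool arm_command, never from a script. Its argument "steps" is a list of rows, each an object with "travel": the shift along the world's x, y, z in units of 0.15 m (1.0 is 0.15 m), a list of three; "roll": the turn about the world's z in units of 180 degrees (1.0 is 180 degrees). In form: [{"travel": [x, y, z], "roll": roll}, ...]. A call has exactly 10 rows; each row is the pose to reach, as a shift and turn from the pose commanded when the call began, turning the shorter way round; what a row does not reach only later rows make up. A row lasts 1/12 s, in which the tool goes at most 41.7 mm and 7.16 degrees, less where a joint would pass 70% of its speed; a pose out of reach is approached as far as the arm can. A call with a number of a shift or a turn outside -1 to 1 is refused whole. A call with a gripper value outside its range is refused whole. "fingers" is the opening, from 0 (shut) to 1 (fully open), set as the call begins (left out, the last holds). The fingers move at their own pace and stop on an object; "grip_force" is the grip in N (left out, the last holds). Time passes only in rows, so rows that repeat a pose let the fingers close, or fill a call up. It gives the time, the measured TCP pose, the force and the opening at its end, in the units of the state.
- r.get_state(): the state, without advancing time (a new reading comes with each control period).
- r.get_image(name): name is "side" or "top" or "wrist"; returns a dict with "pixels" (400x640x3 uint8, blue, green, red), "range_z" (400x640 float32, m along the optical axis (not along the pixel's ray), 0 where there is no reading), "fx", "fy", "cx", "cy" (pixels), "extrinsics" (4x4, takes a point from camera to world coordinates). Camera axes: x right, y up, looking along -z (the intrinsics and any distortion apply to the point x, -y, -z); pixel columns grow to the right and rows downward; lengths in m; the calibration is good to about 2 mm. A picture is of the moment at which its call begins.
- r.finish_job(): hands the job in, once; it reports no verdict.
The state is a dict: "clock": time; "joints": joint angles; "qvel": joint speeds; "joint_efforts": joint torques, N m; "tcp_pos": TCP position; "tool_rot": TCP orientation; "contact_force": force on the tool from outside, world axes, zero at the start; "torque": the same for the moment, N m; "grip_width": finger opening in m.
Only numpy, scipy, OpenCV 4.12 (cv2) and the standard library are available. Lean on these libraries where they do the work, as an engineer would, in place of code of your own. Each camera call takes 0.05 s, during which the arm holds its last target. There are 200 camera calls.

## Working session

There is one attempt and no reset: what is moved stays moved. The work goes in short steps, Python scripts to look and compute and a tool call to move; the robot and the scene stay as the last step left them, time stands still between calls to the robot, and variables do not carry over. Pictures are saved under pics/ and viewed, about 8 in all and at most 12, crops included, and the job is handed in when it is done.

Besides the shell and the picture viewer there is one more tool, called after "Request:" by a JSON object that holds its "op" and its "data". arm_command: Moves the arm, as the interface text tells. Shifts and turns lie within -1 to 1; 1 stands for 0.15 m of shift or 180 degrees of turn. Its arguments: {"type":"object","properties":{"steps":{"type":"array"},"fingers":{"type":"number"},"grip_force":{"type":"number"}},"required":["steps"]}

```bash
mkdir -p pics; cat > h.py <<'E'
import numpy as np, cv2
from workcell import r
def grab(n):
    im=r.get_image(n); np.savez('/tmp/%s.npz'%n,**im); return im
def ray(im,u,v):
    d=np.array([(u-im['cx'])/im['fx'],-(v-im['cy'])/im['fy'],-1.0]); E=im['extrinsics']
    return E[:3,3],E[:3,:3]@d
def onplane(im,u,v,z):
    o,d=ray(im,u,v); return o+d*(z-o[2])/d[2]
def byrange(im,u,v):
    o,d=ray(im,u,v); return o+d*im['range_z'][int(round(v)),int(round(u))]
E
python3 - <<'E'
from h import *
a=grab('top');b=grab('side')
for n,i in(('top',a),('side',b)): cv2.imwrite(f'pics/{n}1.png',i['pixels']); print(n,i['fx'],i['cx'],i['cy'],i['extrinsics'].round(3).tolist(),[k for k in i])
s=r.get_state();print({k:np.round(v,3).tolist() for k,v in s.items()},r.tcp_to_grasp)
E
```

```text
top 367.55505003441306 322.0057445718703 201.34131176693506 [[-0.011, 0.987, -0.158, 0.472], [-1.0, -0.015, -0.02, 0.021], [-0.022, 0.158, 0.987, 0.856], [0.0, 0.0, 0.0, 1.0]] ['pixels', 'range_z', 'fx', 'fy', 'cx', 'cy', 'extrinsics']
side 419.186222573295 321.71385464962333 197.25476445166467 [[0.958, 0.139, -0.25, 0.396], [-0.285, 0.531, -0.798, -0.627], [0.021, 0.836, 0.548, 0.529], [0.0, 0.0, 0.0, 1.0]] ['pixels', 'range_z', 'fx', 'fy', 'cx', 'cy', 'extrinsics']
{'clock': 0.1, 'joints': [1.105, 0.384, 0.016, 1.371, -0.006, 1.388, -0.046], 'qvel': [-0.001, -0.002, -0.001, -0.003, -0.001, -0.001, -0.0], 'joint_efforts': [0.003, -62.913, 0.848, -37.276, 0.017, 0.01, -0.0], 'tcp_pos': [0.245, -0.575, 0.23], 'tool_rot': [-3.076, -0.628, 0.001], 'contact_force': [0.549, -0.394, 0.044], 'torque': [0.05, -0.013, -0.031], 'grip_width': 0.085} 0.0187
```

View pics/top1.png

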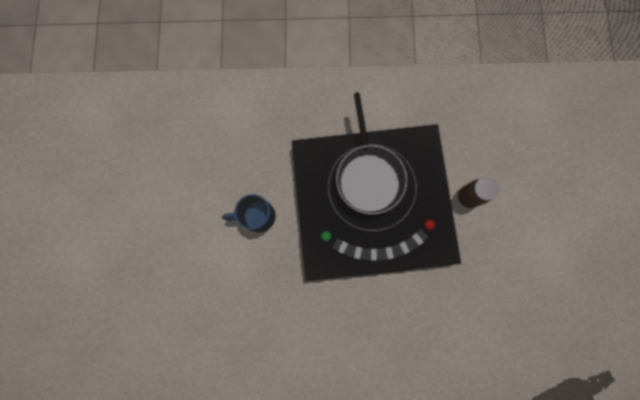

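View pics/side1.png

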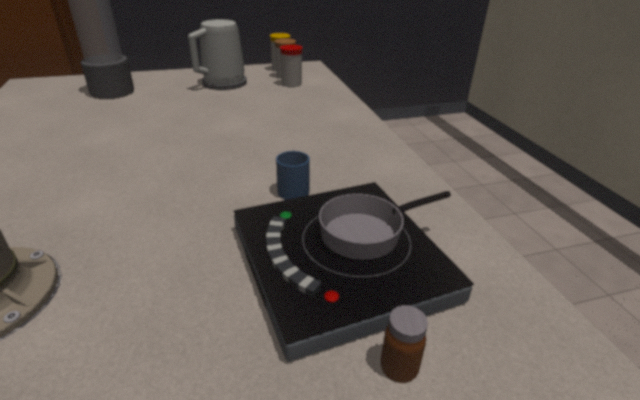

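The top view shows the green lamp at (326,236) on the +y end and the red lamp at (430,225), so the stroke runs from mark 5 to mark 0. The white marks lie at about (343,247) to (418,239), and the side view agrees. Next I'll measure the marks in both views.

```bash
cat > m.py <<'E'
from h import *
from scipy.optimize import least_squares
def cents(im,mask,amin,amax):
    n,l,st,c=cv2.connectedComponentsWithStats(mask.astype(np.uint8))
    return [c[i] for i in range(1,n) if amin<=st[i,4]<=amax]
def marks(im,box):
    p=im['pixels'].astype(int); u0,v0,u1,v1=box
    g=p.sum(2)/3; m=np.zeros(g.shape,bool); m[v0:v1,u0:u1]=True
    lam=lambda a,b,c:np.array(cents(im,m&(p[...,a]>1.6*p[...,b])&(p[...,a]>1.6*p[...,c])&(p[...,a]>70),8,400))
    w=g>125
    return np.array(cents(im,m&w,10,300)),lam(1,0,2),lam(2,0,1)
E
python3 - <<'E'
from m import *
a=dict(np.load('/tmp/top.npz'));b=dict(np.load('/tmp/side.npz'))
A=marks(a,(312,215,445,265));B=marks(b,(255,205,350,310))
for X in A+B: print(X.round(1).tolist())
def tri(p,q):
    o1,d1=ray(a,*p);o2,d2=ray(b,*q); t=np.linalg.lstsq(np.c_[d1,-d2],o2-o1,rcond=None)[0]
    x,y=o1+d1*t[0],o2+d2*t[1]; return (x+y)/2,np.linalg.norm(x-y)
At=A[0][np.argsort(A[0][:,0])];Bt=B[0][np.argsort(B[0][:,1])]
if len(At)==len(Bt)==6:
    P=[]
    for p,q in zip(At,Bt):
        x,e=tri(p,q); P.append(x); print('mark',x.round(4),'gap',round(e,4),'top@62',onplane(a,*p,.062).round(4)[:2],'side@62',onplane(b,*q,.062).round(4)[:2],'rng',byrange(a,*p).round(4),byrange(b,*q).round(4))
for k in(1,2): print('lamp',tri(A[k][0],B[k][0]))
E
```

```text
[[417.5, 238.6], [342.6, 246.9], [404.2, 247.2], [357.7, 252.2], [389.2, 252.4], [373.5, 254.3]]
[[325.9, 235.6]]
[[429.4, 224.2]]
[[276.2, 222.9], [272.8, 234.0], [274.0, 246.4], [279.4, 259.1], [290.4, 270.9], [306.1, 281.2], [256.1, 304.6]]
[[285.5, 214.7]]
[[331.3, 295.7]]
lamp (array([0.52668081, 0.02923576, 0.05048565]), np.float64(0.0027352584286475367))
lamp (array([ 0.5484984 , -0.19726894,  0.05048029]), np.float64(0.0026634746115934797))
```

```bash
python3 - <<'E'
from m import *
a=dict(np.load('/tmp/top.npz'));b=dict(np.load('/tmp/side.npz'))
A=marks(a,(312,215,445,265))[0];B=marks(b,(255,205,350,310))[0]
A=A[np.argsort(A[:,0])];B=B[np.argsort(B[:,1])][:6]
def tri(p,q):
    o1,d1=ray(a,*p);o2,d2=ray(b,*q); t=np.linalg.lstsq(np.c_[d1,-d2],o2-o1,rcond=None)[0]
    return (o1+d1*t[0]+o2+d2*t[1])/2
T=np.array([tri(p,q) for p,q in zip(A,B)])
pt=np.array([onplane(a,*p,.062)[:2] for p in A]);ps=np.array([onplane(b,*p,.062)[:2] for p in B])
th=(np.arange(5,-1,-1)-2.5)*34/150
L=np.c_[.03-.15*np.cos(th),.15*np.sin(th)]
def model(q): c,s=np.cos(q[2]),np.sin(q[2]); return q[:2]+L@np.array([[c,s],[-s,c]])
for n,X in(('tri',T[:,:2]),('top',pt),('side',ps)):
    f=least_squares(lambda q:(model(q)-X).ravel(),[.55,-.08,0]);print(n,f.x.round(4),'rms mm',1e3*np.sqrt(np.mean(f.fun**2)).round(5))
    if n=='tri': print('marks5..0',model(f.x).round(4).tolist(),'r',np.hypot(*model(f.x).T).round(3))
print('z',T[:,2].round(4)); print('range z',[byrange(a,*p)[2].round(4) for p in A],[byrange(b,*p)[2].round(4) for p in B])
E
```

```text
tri [ 0.6049 -0.0777  0.0936] rms mm 0.22
marks5..0 [[0.5013, -0.0066], [0.4893, -0.0383], [0.4848, -0.0719], [0.488, -0.1057], [0.4987, -0.1379], [0.5163, -0.1669]] r [0.501 0.491 0.49  0.499 0.517 0.543]
top [ 0.6038 -0.0771  0.0962] rms mm 0.17
side [ 0.6058 -0.0793  0.0902] rms mm 0.42000000000000004
z [0.061  0.0617 0.0612 0.0604 0.0607 0.061 ]
range z [np.float64(0.0608), np.float64(0.0623), np.float64(0.0602), np.float64(0.8559), np.float64(0.0595), np.float64(0.0593)] [np.float64(0.063), np.float64(0.0615), np.float64(0.0639), np.float64(0.0611), np.float64(0.0626), np.float64(0.0618)]
```

Request:
{"op": "arm_command", "data": {"steps": [{"travel": [0.06,0.13,0],"roll": -0.01},{"travel": [0.12,0.27,0],"roll": -0.02},{"travel": [0.19,0.42,0],"roll": -0.03},{"travel": [0.26,0.57,0],"roll": -0.04},{"travel": [0.32,0.71,0],"roll": -0.05},{"travel": [0.38,0.85,0],"roll": -0.06},{"travel": [0.43,0.95,0],"roll": -0.07},{"travel": [0.43,0.95,0],"roll": -0.07},{"travel": [0.43,0.95,0],"roll": -0.07},{"travel": [0.43,0.95,0],"roll": -0.07}], "fingers": 0, "grip_force": 40}}

```text
clock: 0.93
tcp_pos: [0.309, -0.433, 0.2311]
tool_rot: [-3.128, -0.287, 0.001]
contact_force: [-0.9, -0.6, -0.1]
grip_width: -0.0001
```

Request:
{"op": "arm_command", "data": {"steps": [{"travel": [0.06,0.13,0],"roll": -0.01},{"travel": [0.12,0.27,0],"roll": -0.02},{"travel": [0.19,0.42,0],"roll": -0.03},{"travel": [0.26,0.57,0],"roll": -0.04},{"travel": [0.32,0.71,0],"roll": -0.05},{"travel": [0.38,0.85,0],"roll": -0.06},{"travel": [0.43,0.95,0],"roll": -0.07},{"travel": [0.43,0.95,0],"roll": -0.07},{"travel": [0.43,0.95,0],"roll": -0.07},{"travel": [0.43,0.95,0],"roll": -0.07}]}}

```text
clock: 1.77
tcp_pos: [0.3733, -0.2914, 0.2311]
tool_rot: [3.141, -0.06, -0.001]
contact_force: [-0.6, -0.5, -0.5]
grip_width: 0.0001
```

Request:
{"op": "arm_command", "data": {"steps": [{"travel": [0.06,0.13,0],"roll": -0.01},{"travel": [0.12,0.27,0],"roll": -0.02},{"travel": [0.19,0.42,0],"roll": -0.03},{"travel": [0.26,0.57,0],"roll": -0.04},{"travel": [0.32,0.71,0],"roll": -0.05},{"travel": [0.38,0.85,0],"roll": -0.06},{"travel": [0.43,0.95,0],"roll": -0.07},{"travel": [0.43,0.95,0],"roll": -0.07},{"travel": [0.43,0.95,0],"roll": -0.07},{"travel": [0.43,0.95,0],"roll": -0.07}]}}

```text
clock: 2.6
tcp_pos: [0.438, -0.1493, 0.2311]
tool_rot: [3.115, -0.405, -0.001]
contact_force: [0.1, -0.0, 0.3]
grip_width: -0.0
```

Request:
{"op": "arm_command", "data": {"steps": [{"travel": [0.07,0.15,-0.05],"roll": -0.01},{"travel": [0.14,0.31,-0.15],"roll": -0.02},{"travel": [0.22,0.48,-0.25],"roll": -0.03},{"travel": [0.29,0.64,-0.4],"roll": -0.04},{"travel": [0.36,0.8,-0.5],"roll": -0.05},{"travel": [0.42,0.95,-0.6],"roll": -0.06},{"travel": [0.42,0.95,-0.72],"roll": -0.07},{"travel": [0.42,0.95,-0.8],"roll": -0.07},{"travel": [0.42,0.95,-0.8],"roll": -0.07},{"travel": [0.42,0.95,-0.8],"roll": -0.07}]}}

```text
clock: 3.43
tcp_pos: [0.5011, -0.0066, 0.1108]
tool_rot: [3.051, -0.744, -0.002]
contact_force: [0.3, 0.4, -0.9]
grip_width: -0.0
```

```bash
python3 - <<'E'
from h import *
a=grab('wrist');cv2.imwrite('pics/w1.png',a['pixels']);b=grab('side');
cv2.imwrite('pics/s2.png',cv2.resize(b['pixels'][140:320,180:420],None,fx=3,fy=3))
s=r.get_state();print({k:np.round(v,4).tolist() for k,v in s.items()})
E
```

```text
{'clock': 3.5333, 'joints': [0.322, 0.2465, -0.4266, 1.8474, 0.1159, 1.0706, -2.198], 'qvel': [-0.0027, -0.0092, -0.008, -0.0052, -0.0014, -0.0033, -0.0041], 'joint_efforts': [-0.068, -46.0667, -3.2272, -32.4131, 0.0254, 0.0168, 0.0174], 'tcp_pos': [0.5021, -0.0062, 0.1122], 'tool_rot': [3.0521, -0.7443, 0.0021], 'contact_force': [-0.1231, -0.2054, 0.5836], 'torque': [0.0046, 0.0083, -0.0267], 'grip_width': 0.0001}
```

View pics/w1.png

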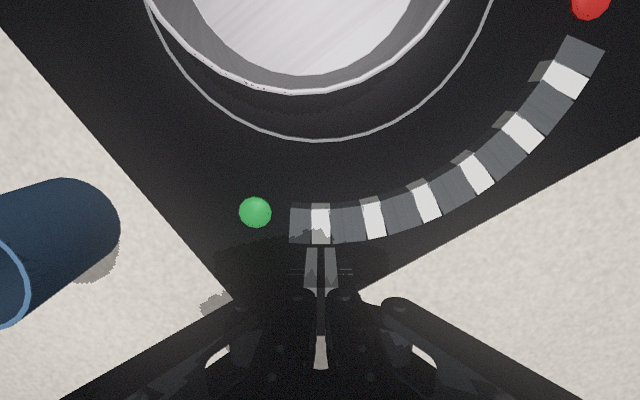

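View pics/s2.png

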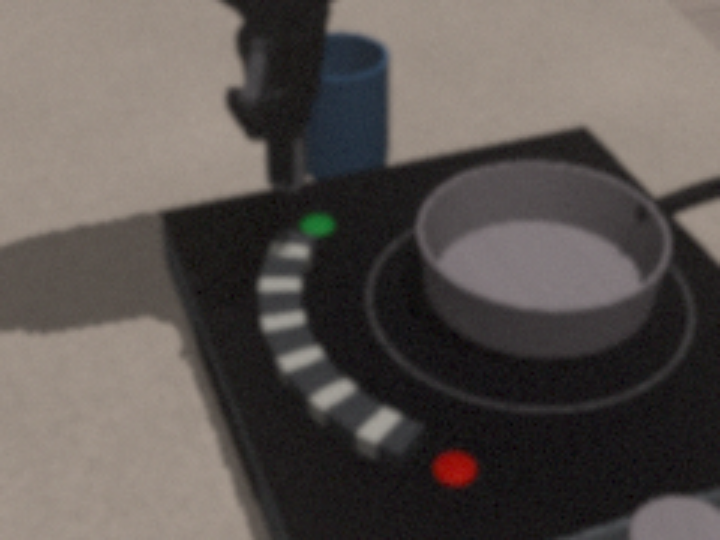

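The wrist view shows the shut tips at (321,245), lined up with mark 5 at (320,223). The green lamp is at (255,212) and the red one is beyond the far end. In the side crop the tips hang over the green end. I'll refine the marks from this close view.

```bash
python3 - <<'E'
from m import *
a=dict(np.load('/tmp/wrist.npz'));p=a['pixels'].astype(int).min(2)
m=np.zeros(p.shape,bool)
poly=np.array([[300,200],[440,180],[540,60],[590,60],[590,100],[540,150],[480,200],[390,242],[300,246]]);mm=np.zeros(p.shape,np.uint8);cv2.fillPoly(mm,[poly],1)
C=np.array(cents(a,(mm>0)&(p>150),60,1500));C=C[np.argsort(C[:,0])];print(C.round(1).tolist())
X=np.array([onplane(a,*c,.062)[:2] for c in C]);print(X.round(4).tolist())
th=(np.arange(5,-1,-1)-2.5)*34/150
L=np.c_[.03-.15*np.cos(th),.15*np.sin(th)]
def model(q): c,s=np.cos(q[2]),np.sin(q[2]); return q[:2]+L@np.array([[c,s],[-s,c]])
if len(X)==6:
    f=least_squares(lambda q:(model(q)-X).ravel(),[.6,-.08,.09]);print(f.x.round(4),(f.fun*1e3).round(1),model(f.x).round(4).tolist())
print('range z',[byrange(a,*c)[2].round(4) for c in C])
E
```

```text
[[320.3, 224.7], [373.4, 219.8], [425.8, 202.7], [476.0, 173.9], [522.4, 132.7], [564.5, 79.3]]
[[0.5009, -0.0067], [0.4884, -0.038], [0.4838, -0.0716], [0.487, -0.1052], [0.498, -0.1372], [0.5156, -0.1662]]
[ 0.6041 -0.0774  0.0926] [-0.4  0.5  0.2  0.1  0.3  0.   0.2 -0.1 -0.1 -0.3 -0.1 -0.3] [[0.5006, -0.0061], [0.4886, -0.0379], [0.4841, -0.0715], [0.4872, -0.1053], [0.4978, -0.1375], [0.5154, -0.1665]]
range z [np.float64(0.0617), np.float64(0.0629), np.float64(0.0614), np.float64(0.0626), np.float64(0.0615), np.float64(0.0629)]
```

Request:
{"op": "arm_command", "data": {"steps": [{"travel": [0,0,-0.06],"roll": 0},{"travel": [0,0,-0.13],"roll": 0},{"travel": [0,0,-0.2],"roll": 0},{"travel": [0,0,-0.26],"roll": 0},{"travel": [0,0,-0.3],"roll": 0},{"travel": [0,0,-0.32],"roll": 0},{"travel": [0,0,-0.33],"roll": 0},{"travel": [0,0,-0.34],"roll": 0},{"travel": [0,0,-0.34],"roll": 0},{"travel": [0,0,-0.34],"roll": 0}]}}

```text
clock: 4.37
tcp_pos: [0.5017, -0.0049, 0.0606]
tool_rot: [-3.053, 0.742, -0.001]
contact_force: [-1.0, 0.1, 2.0]
grip_width: 0.0003
```

```bash
cat > st.py <<'E'
from h import *
F=[];P=[];T=[];R=[]
for i in range(6):
    r.get_image('wrist'); s=r.get_state();F.append(s['contact_force']);P.append(s['tcp_pos']);T.append(s['torque']);R.append(s['tool_rot'])
for n,x in zip(('F','pos','torque','rot'),(F,P,T,R)): print(n,np.mean(x,0).round(4),np.std(x,0).round(4))
print(s['clock'])
E
python3 st.py
```

```text
F [-0.8913  0.4574  2.3373] [0.0908 0.4273 0.3336]
pos [ 0.5018 -0.0049  0.0606] [0.     0.     0.0001]
torque [ 0.0703  0.2394 -0.0031] [0.0369 0.0573 0.0262]
rot [-3.0526e+00  7.4180e-01 -1.1000e-03] [0.     0.     0.0001]
4.6667
```

About 2.3 N and 2 mm down on mark 5. I'll go slightly deeper and slide to mark 4.

Request:
{"op": "arm_command", "data": {"steps": [{"travel": [0,0,-0.005],"roll": 0},{"travel": [0,0,-0.01],"roll": 0},{"travel": [0,-0.005,-0.013],"roll": 0.0},{"travel": [-0.02,-0.04,-0.013],"roll": 0.01},{"travel": [-0.035,-0.08,-0.013],"roll": 0.02},{"travel": [-0.05,-0.12,-0.013],"roll": 0.035},{"travel": [-0.064,-0.16,-0.013],"roll": 0.05},{"travel": [-0.075,-0.195,-0.013],"roll": 0.06},{"travel": [-0.083,-0.22,-0.013],"roll": 0.072},{"travel": [-0.083,-0.22,-0.013],"roll": 0.072}]}}

```text
clock: 5.5
tcp_pos: [0.4895, -0.0387, 0.0586]
tool_rot: [3.117, -0.391, 0.002]
contact_force: [0.2, -1.5, 3.1]
grip_width: 0.0002
```

```bash
python3 st.py
```

```text
F [ 0.5115 -2.5895  3.2504] [0.4473 0.383  0.4616]
pos [ 0.4894 -0.0385  0.0585] [0.     0.0002 0.    ]
torque [-0.5063 -0.1156  0.0099] [0.0533 0.0386 0.035 ]
rot [ 3.1162e+00 -3.9490e-01  1.3000e-03] [0.0002 0.0006 0.0002]
5.8
```

Request:
{"op": "arm_command", "data": {"steps": [{"travel": [-0.005,-0.025,0],"roll": 0.01},{"travel": [-0.01,-0.05,0],"roll": 0.02},{"travel": [-0.015,-0.08,0],"roll": 0.03},{"travel": [-0.02,-0.11,0],"roll": 0.04},{"travel": [-0.025,-0.14,0],"roll": 0.05},{"travel": [-0.028,-0.17,0],"roll": 0.06},{"travel": [-0.03,-0.2,0],"roll": 0.065},{"travel": [-0.03,-0.215,0],"roll": 0.072},{"travel": [-0.03,-0.225,0],"roll": 0.072},{"travel": [-0.03,-0.225,0],"roll": 0.072}]}}

```text
clock: 6.63
tcp_pos: [0.4845, -0.0714, 0.0583]
tool_rot: [-3.141, 0.04, 0.0]
contact_force: [-0.1, 0.7, 3.2]
grip_width: 0.0
```

Request:
{"op": "arm_command", "data": {"steps": [{"travel": [0.0,-0.025,0],"roll": 0.01},{"travel": [0.0,-0.05,0],"roll": 0.02},{"travel": [0.0,-0.08,0],"roll": 0.03},{"travel": [0.005,-0.11,0],"roll": 0.04},{"travel": [0.01,-0.14,0],"roll": 0.05},{"travel": [0.013,-0.17,0],"roll": 0.06},{"travel": [0.017,-0.2,0],"roll": 0.065},{"travel": [0.02,-0.215,0],"roll": 0.072},{"travel": [0.02,-0.225,0],"roll": 0.072},{"travel": [0.02,-0.225,0],"roll": 0.072}]}}

```text
clock: 7.47
tcp_pos: [0.4876, -0.1057, 0.0583]
tool_rot: [-3.126, -0.315, -0.0]
contact_force: [-0.5, 0.4, 3.2]
grip_width: 0.0002
```

```bash
python3 st.py
```

```text
F [0.172  0.0416 3.6062] [0.3998 0.2836 0.5952]
pos [ 0.4876 -0.1057  0.0584] [0. 0. 0.]
torque [0.0349 0.0085 0.0291] [0.0479 0.0304 0.0238]
rot [3.1254e+00 3.1540e-01 2.0000e-04] [0.0001 0.0004 0.    ]
7.7667
```

Request:
{"op": "arm_command", "data": {"steps": [{"travel": [0.005,-0.025,0],"roll": 0.01},{"travel": [0.01,-0.05,0],"roll": 0.02},{"travel": [0.02,-0.08,0],"roll": 0.03},{"travel": [0.03,-0.11,0],"roll": 0.04},{"travel": [0.04,-0.14,0],"roll": 0.05},{"travel": [0.053,-0.17,0],"roll": 0.06},{"travel": [0.064,-0.2,0],"roll": 0.065},{"travel": [0.068,-0.21,0],"roll": 0.072},{"travel": [0.071,-0.215,0],"roll": 0.072},{"travel": [0.071,-0.215,0],"roll": 0.072}]}}

```text
clock: 8.6
tcp_pos: [0.498, -0.1378, 0.0582]
tool_rot: [-3.07, -0.666, 0.001]
contact_force: [-1.6, -0.2, 4.3]
grip_width: 0.0001
```

Request:
{"op": "arm_command", "data": {"steps": [{"travel": [0.01,-0.02,0],"roll": 0.01},{"travel": [0.022,-0.042,0],"roll": 0.02},{"travel": [0.037,-0.07,0],"roll": 0.03},{"travel": [0.055,-0.1,0],"roll": 0.04},{"travel": [0.073,-0.13,0],"roll": 0.05},{"travel": [0.09,-0.155,0],"roll": 0.06},{"travel": [0.104,-0.175,0],"roll": 0.065},{"travel": [0.114,-0.188,0],"roll": 0.072},{"travel": [0.118,-0.193,0],"roll": 0.072},{"travel": [0.118,-0.193,0],"roll": 0.072}]}}

```text
clock: 9.43
tcp_pos: [0.5159, -0.1668, 0.0583]
tool_rot: [2.975, 1.008, -0.0]
contact_force: [-0.3, 0.5, 4.1]
grip_width: 0.0002
```

```bash
python3 st.py; python3 - <<'E'
from h import *
a=grab('wrist');cv2.imwrite('pics/w2.png',a['pixels']);b=grab('side');c=grab('top')
cv2.imwrite('pics/s3.png',np.vstack([cv2.resize(b['pixels'][195:320,220:400],(500,347)),cv2.resize(c['pixels'][190:280,300:460],(500,281))])[:600])
E
```

```text
F [-0.9111  0.4443  3.3867] [0.3911 0.4139 0.3906]
pos [ 0.5159 -0.1668  0.0584] [0. 0. 0.]
torque [ 0.101   0.2151 -0.0018] [0.0384 0.0286 0.0258]
rot [2.9750e+00 1.0085e+00 1.0000e-04] [0.0001 0.0003 0.    ]
9.7333
```

View pics/w2.png

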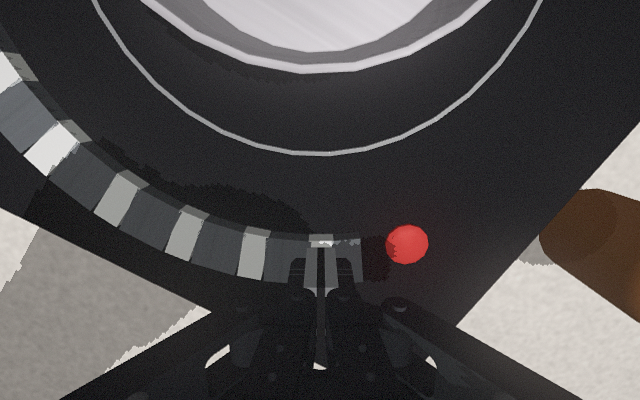

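View pics/s3.png

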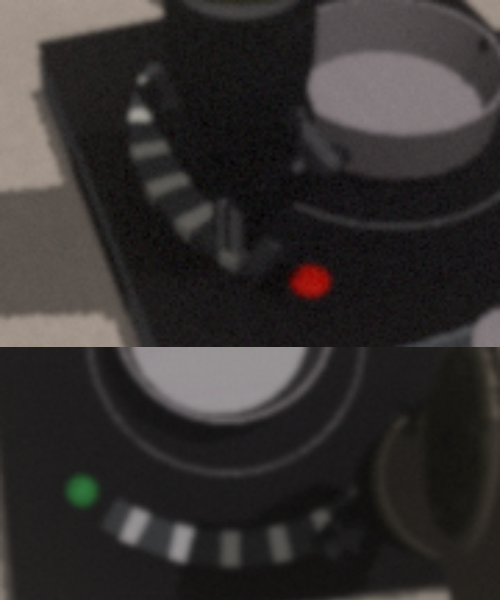

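The tips sit centred on mark 0: tip columns 305–337 over the mark at 310–332. The force is about 3.4 N and the bar about 3.6 mm down. At mark 5 I pressed at the centre and never crossed both of its edges, so I can't be sure the load was on the white piece. There is plenty of time, so I'll repeat the stroke from just before mark 5 so that the tips run fully over every mark.

Request:
{"op": "arm_command", "data": {"steps": [{"travel": [0,0,0.05],"roll": 0},{"travel": [0,0,0.1],"roll": 0},{"travel": [-0.05,0.08,0.12],"roll": -0.03},{"travel": [-0.1,0.17,0.12],"roll": -0.06},{"travel": [-0.14,0.27,0.12],"roll": -0.09},{"travel": [-0.17,0.37,0.12],"roll": -0.12},{"travel": [-0.19,0.47,0.12],"roll": -0.15},{"travel": [-0.2,0.56,0.12],"roll": -0.18},{"travel": [-0.21,0.62,0.12],"roll": -0.21},{"travel": [-0.21,0.633,0.12],"roll": -0.216}]}}

```text
clock: 10.72
tcp_pos: [0.4844, -0.0697, 0.077]
tool_rot: [-3.141, 0.041, -0.001]
contact_force: [-0.3, 0.3, -0.3]
grip_width: 0.0001
```

Request:
{"op": "arm_command", "data": {"steps": [{"travel": [0.01,0.08,0],"roll": -0.03},{"travel": [0.025,0.17,0],"roll": -0.06},{"travel": [0.05,0.27,0],"roll": -0.09},{"travel": [0.08,0.36,0],"roll": -0.12},{"travel": [0.11,0.43,0],"roll": -0.144},{"travel": [0.127,0.47,0],"roll": -0.144},{"travel": [0.127,0.475,-0.05],"roll": -0.144},{"travel": [0.127,0.475,-0.09],"roll": -0.144},{"travel": [0.127,0.475,-0.11],"roll": -0.144},{"travel": [0.127,0.475,-0.125],"roll": -0.144}]}}

```text
clock: 11.55
tcp_pos: [0.5031, -0.0013, 0.057]
tool_rot: [3.053, -0.741, -0.001]
contact_force: [-1.4, 0.8, 4.9]
grip_width: 0.0001
```

```bash
python3 st.py
```

```text
F [-1.7111 -0.9495  3.9197] [0.3588 0.9922 0.4991]
pos [ 0.5031 -0.0013  0.0574] [0.     0.     0.0003]
torque [-0.1948  0.457   0.0141] [0.1498 0.1016 0.0306]
rot [ 3.052e+00 -7.422e-01 -1.000e-03] [0.0002 0.0003 0.0003]
11.85
```

Request:
{"op": "arm_command", "data": {"steps": [{"travel": [-0.008,-0.018,0],"roll": 0},{"travel": [-0.018,-0.038,0],"roll": 0},{"travel": [-0.028,-0.06,0],"roll": 0.01},{"travel": [-0.04,-0.09,0],"roll": 0.02},{"travel": [-0.052,-0.12,0],"roll": 0.03},{"travel": [-0.064,-0.15,0],"roll": 0.04},{"travel": [-0.075,-0.185,0],"roll": 0.05},{"travel": [-0.085,-0.215,0],"roll": 0.06},{"travel": [-0.092,-0.24,0],"roll": 0.072},{"travel": [-0.095,-0.25,0],"roll": 0.072}]}}

```text
clock: 12.68
tcp_pos: [0.4896, -0.0382, 0.0579]
tool_rot: [-3.117, 0.39, -0.002]
contact_force: [0.7, 2.8, 2.8]
grip_width: 0.0002
```

Request:
{"op": "arm_command", "data": {"steps": [{"travel": [-0.005,-0.025,0],"roll": 0.01},{"travel": [-0.01,-0.05,0],"roll": 0.02},{"travel": [-0.015,-0.08,0],"roll": 0.03},{"travel": [-0.02,-0.11,0],"roll": 0.04},{"travel": [-0.025,-0.14,0],"roll": 0.05},{"travel": [-0.028,-0.17,0],"roll": 0.06},{"travel": [-0.03,-0.2,0],"roll": 0.065},{"travel": [-0.03,-0.215,0],"roll": 0.072},{"travel": [-0.03,-0.225,0],"roll": 0.072},{"travel": [-0.03,-0.225,0],"roll": 0.072}]}}

```text
clock: 13.52
tcp_pos: [0.4848, -0.072, 0.0576]
tool_rot: [-3.141, 0.041, -0.0]
contact_force: [0.8, 0.8, 4.2]
grip_width: 0.0003
```

Request:
{"op": "arm_command", "data": {"steps": [{"travel": [0.0,-0.025,0],"roll": 0.01},{"travel": [0.0,-0.05,0],"roll": 0.02},{"travel": [0.0,-0.08,0],"roll": 0.03},{"travel": [0.005,-0.11,0],"roll": 0.04},{"travel": [0.01,-0.14,0],"roll": 0.05},{"travel": [0.013,-0.17,0],"roll": 0.06},{"travel": [0.017,-0.2,0],"roll": 0.065},{"travel": [0.02,-0.215,0],"roll": 0.072},{"travel": [0.02,-0.225,0],"roll": 0.072},{"travel": [0.02,-0.225,0],"roll": 0.072}]}}

```text
clock: 14.35
tcp_pos: [0.4877, -0.1057, 0.0576]
tool_rot: [3.126, 0.315, 0.0]
contact_force: [-0.2, 0.4, 4.1]
grip_width: 0.0
```

Request:
{"op": "arm_command", "data": {"steps": [{"travel": [0.005,-0.025,0],"roll": 0.01},{"travel": [0.01,-0.05,0],"roll": 0.02},{"travel": [0.02,-0.08,0],"roll": 0.03},{"travel": [0.03,-0.11,0],"roll": 0.04},{"travel": [0.04,-0.14,0],"roll": 0.05},{"travel": [0.053,-0.17,0],"roll": 0.06},{"travel": [0.064,-0.2,0],"roll": 0.065},{"travel": [0.068,-0.21,0],"roll": 0.072},{"travel": [0.071,-0.215,0],"roll": 0.072},{"travel": [0.071,-0.215,0],"roll": 0.072}]}}

```text
clock: 15.18
tcp_pos: [0.4982, -0.1379, 0.0575]
tool_rot: [-3.07, -0.666, 0.001]
contact_force: [-1.5, 1.1, 4.4]
grip_width: 0.0001
```

Request:
{"op": "arm_command", "data": {"steps": [{"travel": [0.01,-0.02,0],"roll": 0.01},{"travel": [0.026,-0.05,0],"roll": 0.02},{"travel": [0.048,-0.085,0],"roll": 0.03},{"travel": [0.073,-0.13,0],"roll": 0.045},{"travel": [0.095,-0.16,0],"roll": 0.06},{"travel": [0.118,-0.193,0],"roll": 0.072},{"travel": [0.136,-0.217,0],"roll": 0.072},{"travel": [0.13,-0.208,0],"roll": 0.072},{"travel": [0.118,-0.193,0],"roll": 0.072},{"travel": [0.118,-0.193,0],"roll": 0.072}]}}

```text
clock: 16.02
tcp_pos: [0.5162, -0.1668, 0.0579]
tool_rot: [2.974, 1.007, 0.001]
contact_force: [2.0, -1.7, 4.3]
grip_width: 0.0003
```

```bash
python3 st.py; python3 - <<'E'
from h import *
a=grab('wrist');b=grab('side')
cv2.imwrite('pics/f.png',np.hstack([cv2.resize(a['pixels'][200:320,240:440],(400,240)),cv2.resize(b['pixels'][130:390,220:480],(400,240))]))
E
```

```text
F [ 0.9813 -1.8955  3.754 ] [0.2893 0.5245 0.587 ]
pos [ 0.5162 -0.1668  0.0578] [0.     0.     0.0001]
torque [-0.4551 -0.3093 -0.0125] [0.0526 0.0479 0.0459]
rot [2.9746e+00 1.0085e+00 7.0000e-04] [0.0001 0.0004 0.0002]
16.3167
```

View pics/f.png

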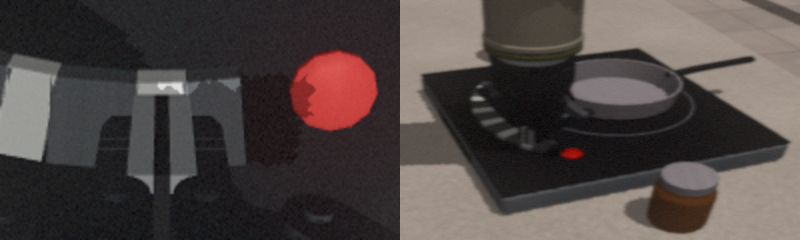

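The fingers are on mark 0, but a sideways friction load is left over from the small back-slide. I'll unload it by lifting and pressing straight down again.

Request:
{"op": "arm_command", "data": {"steps": [{"travel": [0,0,0.025],"roll": 0},{"travel": [0,0,0.05],"roll": 0},{"travel": [0,0,0.05],"roll": 0},{"travel": [0,0,0.035],"roll": 0},{"travel": [0,0,0.022],"roll": 0},{"travel": [0,0,0.012],"roll": 0},{"travel": [0,0,0.005],"roll": 0},{"travel": [0,0,0],"roll": 0},{"travel": [0,0,0],"roll": 0},{"travel": [0,0,0],"roll": 0}]}}

```text
clock: 17.25
tcp_pos: [0.5159, -0.1663, 0.0575]
tool_rot: [-2.974, -1.01, 0.001]
contact_force: [-2.3, 1.6, 4.2]
grip_width: 0.0001
```

```bash
python3 st.py
```

```text
F [-2.0992  2.1951  4.2237] [0.4562 0.2432 0.1978]
pos [ 0.5159 -0.1664  0.0575] [0.0001 0.0001 0.    ]
torque [0.471  0.5016 0.0091] [0.0281 0.0256 0.0369]
rot [-2.9745e+00 -1.0095e+00  4.0000e-04] [0.0001 0.0001 0.0002]
17.55
```

Request:
{"op": "arm_command", "data": {"steps": [{"travel": [-0.0007,0.0008,0],"roll": 0},{"travel": [-0.0014,0.0015,0],"roll": 0},{"travel": [-0.0014,0.0015,0],"roll": 0},{"travel": [-0.0014,0.0015,0],"roll": 0},{"travel": [-0.0014,0.0015,0],"roll": 0},{"travel": [-0.0014,0.0015,0],"roll": 0},{"travel": [-0.0014,0.0015,0],"roll": 0},{"travel": [-0.0014,0.0015,0],"roll": 0},{"travel": [-0.0014,0.0015,0],"roll": 0},{"travel": [-0.0014,0.0015,0],"roll": 0}]}}

```text
clock: 18.38
tcp_pos: [0.516, -0.1665, 0.0576]
tool_rot: [2.975, 1.009, 0.0]
contact_force: [-0.7, 1.8, 4.1]
grip_width: -0.0002
```

```bash
python3 st.py
```

```text
F [-0.6871  1.2377  3.891 ] [0.2014 0.5402 0.416 ]
pos [ 0.516  -0.1665  0.0577] [0. 0. 0.]
torque [ 0.2795  0.1186 -0.0269] [0.0311 0.0344 0.0303]
rot [2.9749e+00 1.0093e+00 4.0000e-04] [0. 0. 0.]
18.6833
```

```bash
python3 - <<'E'
from h import *
for n,boxes in(('top',{'mug':(215,185,280,240),'pan handle':(345,85,375,140)}),('side',{'jar':(375,300,435,385),'pan right':(370,185,460,250)})):
    o=np.load(f'/tmp/{n}.npz')['pixels'] if n=='x' else cv2.imread(f'pics/{n}1.png'); c=r.get_image(n)['pixels']
    for k,(u0,v0,u1,v1) in boxes.items():
        g=lambda i:cv2.cvtColor(i[v0:v1,u0:u1],cv2.COLOR_BGR2GRAY).astype(np.float32)
        print(k,np.round(cv2.phaseCorrelate(g(o),g(c)),2))if 0 else print(k,cv2.phaseCorrelate(g(o),g(c)))
r.finish_job()
E
```

```text
mug ((0.010545441679226997, -0.025451442544863312), 0.9962584451392845)
pan handle ((0.09138992704263593, -0.06575909021763593), 0.9690798213746813)
jar ((0.03372212414571152, -0.05612958942111135), 1.0684450315546106)
pan right ((0.022281442509878957, 0.042359084081923015), 1.0337707378246166)
the job is handed in; nothing more can be done
```

I slid the closed fingertips from the green-lamp end (mark 5) to the red-lamp end (mark 0) and handed the job in at about 19 s of the 42 s. The fingers were still holding mark 0 lightly pressed. No verdict was reported.

- **Stroke:** I made two passes with the bar roughly 2–5 mm down, at about 2–5 N. On the first pass I had pressed mark 5 at its centre without crossing both of its edges. The second pass started just before mark 5 so the tips ran fully over it.
- **Final hold:** The last reading showed the TCP within about 1 mm of the mark 0 centre. The upward force was about 3.9 N, so the bar was about 4 mm down, well short of its 9 mm limit.
- **Last correction:** After the second pass some sideways friction load was left on the tips. I lifted, pressed straight down again and nudged slightly, which left about 1.4 N sideways.
- **Pan, mug and jar:** Comparing images from before and after showed shifts of about 0.1 pixel or less, so they did not move.
- **Agreement of measurements:** The mark positions from the top and side cameras together and from the wrist camera agreed to about 1 mm. No check failed.
- **Not checked:** The contact force on each individual mark can't be read, so I inferred contact from position and total force.

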